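# Show the ultrasound probe's sensing face to the inspection camera

### The job

First slide the red lens cover of the inspection camera fully open; then take the white ultrasound probe with the green cap out of its slot in the tank and hold it squarely in front of the lens: sensing face towards the lens and centred on it about 80 mm away, the probe in line with the camera's leaning optical axis, the wide side of its head along the camera's long side. Finish holding it still there in the air, letting nothing but the gripper carry it; do not touch the camera with the probe, and leave the orange-capped probe and the other things on the table where they are.

Things in the scene. Friction and masses are not known exactly. Their poses are not given: they have to be found in the camera images.
- probe_green_mid (a point): Centre (54 mm above the sensing face) of the probe to show: white, cordless, 108 mm long, ~160 g, green cap on its top. Starts upright, face down, 25 mm deep in either tank slot, about 2 mm play. z: from face to top end; y: wide side of the head; x: thickness. Grip the handle: 36 (y) x 26 (x) mm, from 48 to 96 mm above the face.
- probe_green_face (a point): Centre of the same probe's flat dark sensing face (lower end at the start), 54 mm from its centre along -z; same axes. Above the face: head 60 (y) x 26 (x) mm up to 36 mm, shoulder 48 x 26 to 48 mm, handle to 96 mm, green cap 34 x 22 to 108 mm.
- probe_orange_mid (a point): A second probe, alike but with an orange cap, in the other slot, 110 mm away along y: leave it. This point is its centre.
- tank: Fixed clear tank with black lid, parking place of the probes, 120 (x) x 210 (y) x 80 mm high, left or right of the camera, turned up to 0.3 rad; origin at the centre of its underside, z up. Slots open upward at y = -55 and +55 mm, wide side along y, floor 55 mm above the table: a parked probe's centre is at 109 mm, its top at 163 mm.
- lens (a point): Centre of the lens (blue-black disc, 38 mm, pale 48 mm ring) on top of the fixed grey camera head, about 90 mm above the table. z: optical axis, out of the lens, leaning 25 degrees from vertical to the robot's side. y: level, along the camera's long side (146 mm), the way the cover opens. x: across the head (90 mm), away from the robot. Turned up to 0.35 rad; lens 35 mm to -y of the middle.
- cover_tab (a point): Middle of the upright tab of the red sliding lens cover (12 mm below the tab's end): 12 mm thick along the lens's y, 30 mm along its x, standing 24 mm out along its z from a 60 x 56 x 4 mm plate over the lens; axes as the lens's. Can be pinched across its thickness or pushed with shut fingers.
- cover (a joint): How far the lens cover has slid along the lens's +y, in m: 0 shut, 0.065 fully open (stop); starts between 0 and 0.012. It moves against 1.5 N of friction and stays where it is left.
- pot_a: Amber-brown pot with a black lid knob, 92 mm across, 121 mm high, beyond the tank and camera; origin at its underside.
- pot_b: A second such pot.
- bottle: White bottle with a blue cap, 56 mm across, 160 mm high, at the left; origin at its underside.
- weight: Brass knobbed weight, 44 mm across, 55 mm high, at the left; origin at its underside.
- test_block: Steel test block 60 x 90 x 40 mm, at the right; origin at its underside.
There are look-alikes about, which are no part of the job. Of the things that look like the part that bears lens, take the one that is farthest from the robot's base at the start. Of the things that look like the tank, the larger one is meant.

How it is judged (in metres and radians):
On the way, in this order (a step that is already met when the one before it is completed fails the run):
1. the lens cover is slid open to within 10 mm of its stop (value of joint cover above 0.055 m), for 0.2 s.
2. the green-capped probe is lifted out of its slot in the gripper (z of probe_green_face in the frame of tank above 0.09 m and contact force between the fingers and probe_green above 1 N), for 0.1 s.
At the end, for the whole second after the job is handed in: Cover within 10 mm of its open stop; green-capped probe still, held by the gripper alone, face towards the lens, 60 to 100 mm out along the optical axis, within 18 mm of it each way across; long axis and wide side within 0.2 rad of the optical axis and the camera's long side (value of joint cover above 0.055 m and x of probe_green_face in the frame of lens between -0.018 and 0.018 m and y of probe_green_face in the frame of lens between -0.018 and 0.018 m and z of probe_green_face in the frame of lens between 0.06 and 0.1 m and z of probe_green_mid in the frame of lens above 0.1 m and angle between the z axis of probe_green_mid and the z axis of lens, either way round below 0.2 rad and angle between the y axis of probe_green_mid and the y axis of lens, either way round below 0.2 rad and contact force between the fingers and probe_green above 1 N and contact force between probe_green and camera below 0.5 N and contact force between probe_green and tank below 0.5 N and height (world z) of probe_green_face above 0.11 m and linear speed of probe_green below 0.03 m/s and angular speed of probe_green below 0.2 rad/s); the arm keeps its last pose, push and grip.
It fails at once if the green-capped probe touches the camera (over 0.5 N) (contact force between probe_green and camera above 0.5 N).
It fails at once if the orange-capped probe is moved by more than 25 mm (distance of probe_orange_mid from where it was at the start of the episode above 0.025 m).
It fails at once if another thing on the table (pot, bottle, weight, block) is moved by more than 25 mm (distance of any of pot_a, pot_b, bottle, weight, test_block from where it was at the start of the episode above 0.025 m).
It also fails if it takes over 48 s, if anything falls off the work surface, if the arm or the gripper's body presses on something with over 40 N, if the wrist force passes 120 N, or if a joint passes its speed limit or range.

### The arm

A 6-joint arm with a two-finger parallel gripper is mounted at the origin on the work surface. World frame = base frame: x ahead of the robot, y to its left, z up, the work surface at z = 0. Lengths are in mm, angles in degrees, forces in N, time in s.
With the tool pointing down it reaches from about 300 to 850 mm from the base axis. Payload 4.2 kg.
Tool frame: the origin (TCP) lies on the mounting face of the last link; the fingertips stand 191 mm ahead of it and the grasp point (between the pads) lies 172 mm ahead of it; z points along the fingers, y is the direction in which the jaws open and shut (so a half turn about z gives the same grasp; the last joint's range is limited). The gripper opens to 91 mm and grips with 3 to 60 N. Pads are 32 mm wide; open, the fingers measure 118 mm over their backs; the gripper's body (76 mm by 178 mm) begins 60 mm behind the grasp point.
Start: joints at [-66.177, 18.312, 89.639, -0, 72.044, -1.146], TCP at [242.726, -521.255, 404.776] pointing down, gripper open.
Joint ranges: [-177.97, 177.97], [-48.28, 115.42], [12.27, 149.76], [-77.06, 257.06], [2.81, 150.46], [-146.56, 146.56]. Speed limits (degrees/s): [147.25, 147.25, 180, 180, 180, 180].

### API

Orientations are given as [roll, pitch, yaw] about the fixed x, y, z axes, in that order (R = Rz(yaw) Ry(pitch) Rx(roll)).
In Python, from workcell import env gives the robot as it stands.
- The arm moves only by the shell command python3 -m handwheel 'ROWS' [FORCE]. ROWS is JSON, a list of rows, each an object with "gripper": the opening in per cent of the stroke, from 0 (shut) to 100 (fully open); "travel": the shift along the tool's x, y, z in m, a list of three; "twist": the turn about the tool's z in rad. In form: [{"gripper": gripper, "travel": [x, y, z], "twist": twist}, ...]. A call has 1 to 5 rows; each row shifts and turns the commanded pose from where the row before left it, along the tool's axes as they then stand; what a row does not reach is not made up. A row lasts 1/12 s, in which the tool goes at most 41.7 mm and 7.16 degrees, less where a joint would pass 70% of its speed; a pose out of reach is approached as far as the arm can. A call with a gripper value outside its range is refused whole. The fingers move at their own pace and stop on an object; FORCE is the grip in N (left out, the last holds). Time passes only in rows, so rows that do not move let the fingers close. It gives the time, the measured TCP pose, the force and the opening at its end, in the units of the state.
- env.state(): the state, without advancing time (a new reading comes with each control period).
- env.grab_frame(name): name is "scene" or "top"; returns a dict with "frame" (384x512x3 uint8, red, green, blue), "intrinsics" (3x3 intrinsics, pixels), "extrinsics" (4x4, takes a point from camera to world coordinates). Camera axes: x right, y down, z forward; pixel columns grow to the right and rows downward; lengths in mm; the calibration is good to about 2 mm. A picture is of the moment at which its call begins. There is no depth.
- env.job_done(): hands the job in, once; it reports no verdict.
Trained networks look in the newest picture that a camera, given by its name, has taken for a name from the list of things; names that differ only in an ending like _2 or _b are one class to them, and where a whole thing is asked for, a point or a joint stands for the part that bears it (a point fixed in the world has none). Each returns a list of dicts, best first, with "confidence" (0 to 1); they miss things now and then, are a little off and sometimes report something else, mostly with a low value. They report only what shows in the picture. A call takes as long as a camera call. They do not tell look-alikes from the thing itself.
- env.trace(camera, thing): "pixels" (384x512 bool, what is visible of it) and "uv" ([column, row] in pixels, amid what is visible of it).
- env.pinpoint(camera, thing): "uv" ([column, row] in pixels: a listed point, or the origin of a listed thing).
The state is a dict: "time_s": time; "qpos": joint angles; "qvel": joint speeds; "effort": joint torques, N m; "ee_pos": TCP position; "ee_rot": TCP orientation; "force": force on the tool from outside, world axes, zero at the start; "torque": the same for the moment, N m; "gripper_width": finger opening in mm.
Only numpy, scipy, OpenCV 4.12 (cv2) and the standard library are available. Lean on these libraries where they do the work, as an engineer would, in place of code of your own. Each camera call takes 0.05 s, during which the arm holds its last target. There are 200 camera calls.

## Working session

There is one attempt and no reset: what is moved stays moved. The work goes in short steps, Python scripts to look and compute and a shell command to move; the robot and the scene stay as the last step left them, time stands still between calls to the robot, and variables do not carry over. Pictures are saved under pics/ and viewed, about 8 in all and at most 12, crops included, and the job is handed in when it is done.

```bash
mkdir -p pics; cat > h.py <<'E'
import numpy as np, cv2
from workcell import env
from scipy.spatial.transform import Rotation as Ro
def ray(f,uv):
    K=np.array(f["intrinsics"]);T=np.array(f["extrinsics"])
    d=T[:3,:3]@np.linalg.inv(K)@np.array([uv[0],uv[1],1.]);return T[:3,3],d/np.linalg.norm(d)
def atz(f,uv,z):
    o,d=ray(f,uv);return o+d*(z-o[2])/d[2]
def tri(r):
    A=0;b=0
    for o,d in r:
        P=np.eye(3)-np.outer(d,d);A=A+P;b=b+P@o
    x=np.linalg.solve(A,b);return x,[np.linalg.norm((np.eye(3)-np.outer(d,d))@(x-o)) for o,d in r]
def proj(f,p):
    K=np.array(f["intrinsics"]);T=np.array(f["extrinsics"]);c=T[:3,:3].T@(np.array(p)-T[:3,3]);c=K@c;return c[:2]/c[2]
E
python3 - <<'E'
from h import *
np.set_printoptions(precision=1,suppress=True)
F={}
for c in("scene","top"):
    f=env.grab_frame(c);F[c]=f;cv2.imwrite(f"pics/{c}0.png",cv2.cvtColor(f["frame"],cv2.COLOR_RGB2BGR))
    print(c,np.array(f["extrinsics"])[:3,3])
    for t in "probe_green_mid probe_green_face probe_orange_mid tank lens cover_tab pot_a bottle weight test_block".split():
        print(t,[(np.array(d["uv"]).round(1).tolist(),round(d["confidence"],2)) for d in env.pinpoint(c,t)])
print(env.state())
E
```

```text
scene [1268.1 1004.2 1098.4]
probe_green_mid [([306.4, 241.9], 0.83)]
probe_green_face [([300.3, 245.4], 0.54)]
probe_orange_mid [([233.8, 158.8], 0.59)]
tank [([291.3, 247.8], 0.55)]
lens [([264.5, 142.8], 0.91), ([229.7, 159.8], 0.71), ([318.0, 185.6], 0.7), ([300.3, 247.9], 0.65), ([199.9, 164.4], 0.53)]
cover_tab [([268.1, 139.0], 0.57), ([319.2, 182.0], 0.47), ([233.1, 159.1], 0.42)]
pot_a [([192.3, 223.4], 0.65), ([232.0, 258.4], 0.63)]
bottle []
weight [([382.6, 280.6], 0.71)]
test_block [([201.3, 161.4], 0.6)]
top [ 285.3   -7.6 1523.4]
probe_green_mid [([183.7, 182.9], 0.68)]
probe_green_face [([190.3, 183.4], 0.63), ([281.1, 135.1], 0.58)]
probe_orange_mid [([214.5, 188.1], 0.67), ([131.4, 230.2], 0.51)]
tank [([208.1, 191.9], 0.88), ([183.9, 144.0], 0.73)]
lens [([239.8, 251.9], 0.72), ([331.2, 202.2], 0.66), ([332.0, 249.9], 0.65)]
cover_tab [([332.3, 198.6], 0.81), ([242.0, 254.2], 0.55), ([335.3, 253.1], 0.48)]
pot_a [([227.1, 142.6], 0.75), ([279.8, 138.0], 0.74)]
bottle [([126.0, 182.5], 0.52), ([189.3, 182.7], 0.42)]
weight [([131.4, 232.3], 0.54)]
test_block [([381.4, 190.4], 0.75), ([228.3, 139.2], 0.34)]
{'time_s': 1.1, 'qpos': array([-66.2,  18.3,  89.6,  -0. ,  72. ,  -1.1]), 'qvel': array([ 0. ,  0. , -0.1,  0. ,  0. ,  0. ]), 'effort': array([ -0. , -41.2, -23.2,   0.1,   0. ,   0. ]), 'ee_pos': array([ 242.7, -521.3,  404.8]), 'ee_rot': array([180.,   0.,  25.]), 'force': array([ 1.3,  0.2, -0.1]), 'torque': array([ 0., -0.,  0.]), 'gripper_width': 91.29885583699594}
```

```bash
python3 -c "
import cv2,numpy as np
a=cv2.imread('pics/scene0.png');b=cv2.imread('pics/top0.png')
cv2.imwrite('pics/both.png',cv2.resize(np.vstack([a,b]),(400,600)))"
```

```text
(no output)
```

View pics/scene0.png

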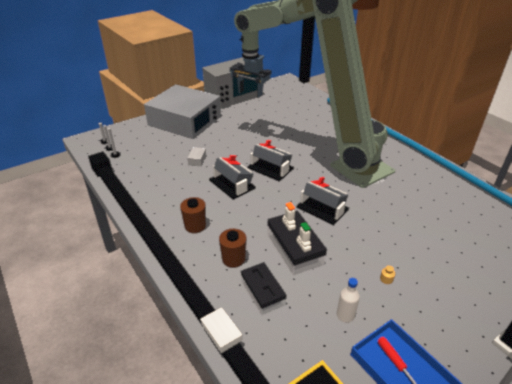

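View pics/top0.png

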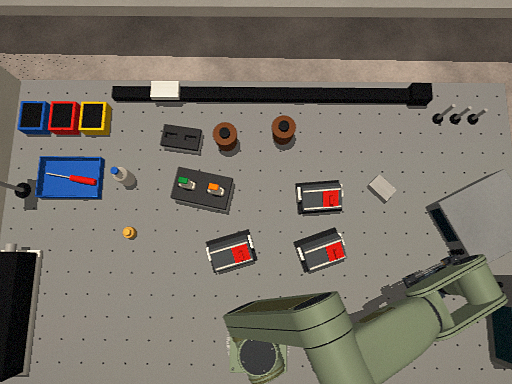

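```bash
python3 - <<'E'
from h import *
np.set_printoptions(precision=1,suppress=True)
s=env.grab_frame("scene");T=env.grab_frame("top")
print(T["intrinsics"],s["intrinsics"])
def t(n,a,b):
    x,e=tri([ray(T,a),ray(s,b)]);print(n,x,np.array(e))
t("tab",(332.3,198.6),(233.1,159.1)); t("lens",(331.2,202.2),(229.7,159.8));
t("green",(183.7,182.9),(306.4,241.9)); t("orange",(214.5,188.1),(290,222))
for n,uv,z in(("green top",(182,181),163),("orange top",(214,187),163),("bottle",(126,182.5),0),("weight",(131.4,232.3),0),("pota",(227,142.6),0),("potb",(280,138),0),("block",(381.4,190.4),0),("tank",(208,191.9),0)):
    print(n,atz(T,uv,z))
a=cv2.resize(cv2.cvtColor(T["frame"],6-1+0*0)[170:230,160:360] if 0 else T["frame"][165:225,160:360,::-1],None,fx=4,fy=4,interpolation=cv2.INTER_CUBIC)
b=cv2.resize(s["frame"][140:270,190:340,::-1],None,fx=2.7,fy=2.7,interpolation=cv2.INTER_CUBIC)
im=np.zeros((240+b.shape[0],800,3),np.uint8);im[:240]=a;im[240:,:b.shape[1]]=b
im[240:,410:800]=cv2.resize(s["frame"][148:198,205:260,::-1],(390,b.shape[0]),interpolation=cv2.INTER_CUBIC)
cv2.imwrite("pics/crop1.png",im[:600])
for nm in("lens","cover_tab","tank","probe_green_mid"):
  for cam,f in(("top",T),("scene",s)):
    for d in env.trace(cam,nm):
        m=d["pixels"].astype(np.uint8);c=max(cv2.findContours(m,0,1)[0],key=len)
        print(nm,cam,round(d["confidence"],2),np.array(d["uv"]),cv2.boundingRect(c),m.sum(),[tuple(np.round(q,1)) if hasattr(q,'__len__') else round(q,1) for q in cv2.minAreaRect(c)])
E
```

```text
[[396.    0.  256.8]
 [  0.  396.  184.5]
 [  0.    0.    1. ]] [[429.    0.  258.4]
 [  0.  429.  196.6]
 [  0.    0.    1. ]]
tab [ 509.3 -260.9  100.1] [5.5 5.5]
lens [ 507.7 -267.2   88.8] [7.3 7.3]
green [564.6 280.8  97.4] [2.4 2.4]
orange [546.3 168.5  91.6] [4. 4.]
green top [560.2 272.2 163. ]
orange top [539.9 159.  163. ]
bottle [584.7 526.3   0. ]
weight [390.  490.6   0. ]
pota [751.9 132.9   0. ]
potb [773.2 -79.3   0. ]
block [ 564.1 -474.4    0. ]
tank [550.7 201.8   0. ]
lens top 0.98 [225.3 252.7] (208, 235, 45, 37) 1106 [(np.float64(230.0), np.float64(252.6)), (np.float64(27.6), np.float64(40.9)), 74.1]
lens top 0.77 [321.5 200. ] (300, 183, 42, 28) 1064 [(np.float64(320.8), np.float64(196.6)), (np.float64(26.2), np.float64(41.0)), 85.6]
lens top 0.39 [202.4 191.3] (170, 167, 64, 45) 1719 [(np.float64(201.5), np.float64(188.9)), (np.float64(58.8), np.float64(35.3)), 12.7]
lens scene 0.77 [232.5 168.6] (214, 154, 40, 30) 726 [(np.float64(233.3), np.float64(170.3)), (np.float64(40.3), np.float64(24.0)), 45.0]
lens scene 0.64 [322.3 191.3] (303, 178, 45, 31) 783 [(np.
[... 1068 characters left out ...]
 0.74 [179.8 138.6] (160, 124, 43, 29) 979 [(np.float64(181.0), np.float64(138.3)), (np.float64(40.7), np.float64(25.0)), 9.9]
tank scene 0.95 [295.  244.5] (267, 210, 60, 66) 2014 [(np.float64(296.2), np.float64(241.7)), (np.float64(69.1), np.float64(42.2)), 57.8]
tank scene 0.82 [262.8 289.7] (241, 263, 46, 52) 1500 [(np.float64(263.1), np.float64(287.6)), (np.float64(52.0), np.float64(32.1)), 59.0]
probe_green_mid top 0.63 [185.6 184.8] (178, 178, 16, 11) 133 [(np.float64(185.5), np.float64(183.0)), (np.float64(10.0), np.float64(15.0)), 90.0]
probe_green_mid scene 0.75 [306.9 241.8] (297, 224, 14, 27) 265 [(np.float64(303.1), np.float64(237.1)), (np.float64(26.2), np.float64(12.7)), 87.0]
```

View pics/crop1.png

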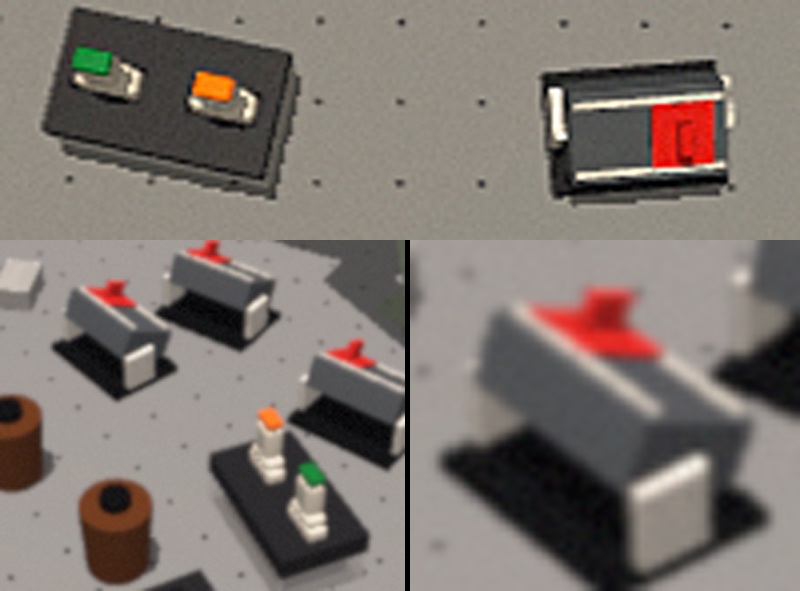

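The wanted camera unit is the one at top pixel (321,197) / scene (233,170). It is the farthest of the three; the others are at top (230,252) and (322,250). The tank is the larger one, at top (202,189), not the small one at (181,138). The green probe is in its left slot, cap at (182,180). Next I fit the camera pose to corners read from the crop.

```bash
cat > fit.py <<'E'
from h import *
from scipy.optimize import least_squares
np.set_printoptions(precision=1,suppress=True)
s=env.grab_frame("scene");T=env.grab_frame("top")
S=lambda X,Y:(205+(X-410)/7.09,148+(Y-240)/7.02)
P=lambda X,Y:(160+X/4,165+Y/4)
def Rl(yaw): return Ro.from_euler('z',yaw).as_matrix()@Ro.from_euler('y',-25,degrees=True).as_matrix()
obs=[(s,S(527,308),'p',30,-28),(s,S(590,358),'p',30,28),(s,S(662,352),'p',-30,28),(s,S(608,312),'t',0,0),
(s,S(635,437),'h',45,108),(s,S(750,415),'h',-45,108),(s,S(505,300),'h',45,-38),
(T,P(652,102),'p',30,28),(T,P(714,98),'p',30,-28),(T,P(714,163),'p',-30,-28),(T,P(652,168),'p',-30,28),(T,(332.3,198.6),'t',0,0),(T,P(684,142),'e',0,0)]
def loc(k,x,y,sl): return {'p':(x,y+sl,7),'t':(0,sl,19),'e':(0,sl,31),'h':(x,y,0)}[k]
def res(q,full=0):
    x,y,z,yaw,sl=q;R=Rl(yaw);r=[]
    for f,uv,k,a,b in obs:r+=list(proj(f,R@np.array(loc(k,a,b,sl))+[x,y,z])-uv)
    return np.r_[r,0 if full else [(z-90)/4,(sl-6)/6]]
o=least_squares(res,[510,-265,90,.08,5],x_scale=[10,10,10,.1,5],loss='soft_l1')
print(o.x,'\n',res(o.x,1)[:-1].reshape(-1,2))
# tank
def rt(q):
    x,y,yaw=q;R=Ro.from_euler('z',yaw).as_matrix();r=[]
    for f,uv,p in [(T,P(75,8),(60,105,80)),(T,P(292,52),(60,-105,80)),(T,P(265,180),(-60,-105,80)),(T,P(45,132),(-60,105,80)),
      (T,P(93,61),(0,55,163)),(T,P(213,87),(0,-55,163)),(s,(190+270/2.7,140+(420-240)/2.7),(0,-55,163)),(s,(190+313/2.7,140+(474-240)/2.7),(0,55,163)),
      (s,(190+367/2.7,140+(545-240)/2.7),(-60,105,80)),(s,(190+280/2.7,140+(573-240)/2.7),(60,105,80))]:
        r+=list(proj(f,R@np.array(p)+[x,y,0])-uv)
    return np.array(r)
o=least_squares(rt,[550,210,-.2],x_scale=[10,10,.1],loss='soft_l1');print(o.x,np.round(o.x[2],3),'\n',o.fun.reshape(-1,2))
R=Ro.from_euler('z',o.x[2]).as_matrix();print('green top',R@[0,55,163]+[*o.x[:2],0],'grip',R@[0,55,130]+[*o.x[:2],0])
E
python3 fit.py
```

```text
[ 518.3 -264.3   87.6    0.1    5.5] 
 [[-0.  -0.3]
 [-1.  -1.3]
 [-0.2  0. ]
 [-1.1 -0.2]
 [ 0.2 -2.5]
 [ 0.4  1. ]
 [-2.4  0.5]
 [-0.3  0.4]
 [-0.4  0.6]
 [-0.4  0.2]
 [-0.2 -0.3]
 [-1.2  0.8]
 [ 0.7 -0.2]]
[552.4 215.3  -0.2] -0.205 
 [[-0.5 -0.6]
 [-0.3  0.1]
 [-0.9 -0.6]
 [-1.1 -0.7]
 [-0.3 -0.2]
 [ 0.  -0.1]
 [-0.2 -2.2]
 [-0.7 -1.6]
 [ 0.7 -4.6]
 [ 0.2 -4.4]]
green top [563.6 269.2 163. ] grip [563.6 269.2 130. ]
```

```bash
cat >> fit.py <<'E'
E
cat > mv.py <<'E'
import sys
from h import *
x,y,z,yaw=map(float,sys.argv[1:5]);s=env.state()
p=np.array(s["ee_pos"]);R=Ro.from_euler('xyz',s["ee_rot"],degrees=True).as_matrix()
Y=np.arctan2(R[1,0],R[0,0]);d=(np.radians(yaw)-Y+np.pi)%(2*np.pi)-np.pi
R2=Ro.from_euler('z',d).as_matrix()@R
v=np.array([x,y,z])-p
print("t",s["time_s"],"pos",p.round(1),"rot",np.round(s["ee_rot"],1),"w",round(s["gripper_width"],1),"F",np.round(s["force"],1))
print("twist",round(-d,3),"tool travel(m): before",(R.T@v/1e3).round(4),"after twist",(R2.T@v/1e3).round(4))
E
python3 fit.py | head -1; python3 - <<'E'
exec(open('fit.py').read().split('# tank')[0]);print(o.x[3])
E
python3 mv.py 506 -259 400 4.5
```

```text
[ 518.3 -264.3   87.6    0.1    5.5] 
[ 518.3 -264.3   87.6    0.1    5.5] 
 [[-0.  -0.3]
 [-1.  -1.3]
 [-0.2  0. ]
 [-1.1 -0.2]
 [ 0.2 -2.5]
 [ 0.4  1. ]
 [-2.4  0.5]
 [-0.3  0.4]
 [-0.4  0.6]
 [-0.4  0.2]
 [-0.2 -0.3]
 [-1.2  0.8]
 [ 0.7 -0.2]]
0.05970527801460192
t 1.9 pos [ 242.7 -521.3  404.8] rot [180.   0.  25.] w 91.3 F [-0.1  0.1 -0.4]
twist 0.357 tool travel(m): before [ 0.3494 -0.1266  0.0047] after twist [ 0.2831 -0.2408  0.0047]
```

```bash
python3 -m handwheel '[{"gripper":60,"travel":[0,0,0],"twist":0.119},{"gripper":60,"travel":[0,0,0],"twist":0.119},{"gripper":60,"travel":[0,0,0],"twist":0.119}]' 15; python3 mv.py 506 -259 400 4.5
```

```text
time_s: 2.15
ee_pos: [242.7, -521.3, 404.8]
ee_rot: [180.0, -0.0, 4.2]
force: [0.2, 0.1, -0.4]
gripper_width: 74.2
t 2.15 pos [ 242.7 -521.3  404.8] rot [180.   -0.    4.2] w 74.2 F [ 0.2  0.1 -0.4]
twist -0.006 tool travel(m): before [ 0.2817 -0.2424  0.0048] after twist [ 0.283  -0.2408  0.0048]
```

```bash
python3 -m handwheel '[{"gripper":60,"travel":[0.028,-0.024,0],"twist":0},{"gripper":60,"travel":[0.028,-0.024,0],"twist":0},{"gripper":60,"travel":[0.028,-0.024,0],"twist":0},{"gripper":60,"travel":[0.028,-0.024,0],"twist":0},{"gripper":60,"travel":[0.028,-0.024,0],"twist":0}]'; python3 -m handwheel '[{"gripper":60,"travel":[0.028,-0.024,0],"twist":0},{"gripper":60,"travel":[0.028,-0.024,0],"twist":0},{"gripper":60,"travel":[0.028,-0.024,0],"twist":0},{"gripper":60,"travel":[0.028,-0.024,0],"twist":0},{"gripper":60,"travel":[0.002,-0.002,0.03],"twist":0}]';python3 mv.py 506 -259 310 4.2
```

```text
time_s: 2.57
ee_pos: [373.7, -389.3, 404.9]
ee_rot: [180.0, -0.0, 4.5]
force: [-0.1, -0.9, 0.1]
gripper_width: 54.8
time_s: 2.98
ee_pos: [483.5, -281.0, 379.8]
ee_rot: [179.7, -0.8, 4.8]
force: [1.3, -0.1, 0.7]
gripper_width: 54.7
t 2.9833 pos [ 483.5 -281.   379.8] rot [179.7  -0.8   4.8] w 54.7 F [ 1.3 -0.1  0.7]
twist 0.01 tool travel(m): before [ 0.0233 -0.0205  0.07  ] after twist [ 0.0231 -0.0208  0.07  ]
```

```bash
python3 -m handwheel '[{"gripper":60,"travel":[0.023,-0.020,0.02],"twist":0},{"gripper":60,"travel":[0,0,0.03],"twist":0},{"gripper":60,"travel":[0,0,0.0],"twist":0},{"gripper":60,"travel":[0,0,0],"twist":0}]'; python3 mv.py 506 -259 297 4.2; python3 - <<'E'
from h import *
ims=[]
for c,(u,v) in(("scene",(230,155)),("top",(325,195))):
    f=env.grab_frame(c)["frame"][v-40:v+40,u-50:u+50,::-1];ims.append(cv2.resize(f,None,fx=4,fy=4,interpolation=2))
cv2.imwrite("pics/c2.png",np.hstack(ims))
E
```

```text
time_s: 3.32
ee_pos: [499.9, -261.9, 323.8]
ee_rot: [-179.9, 0.2, 4.5]
force: [-0.0, -1.0, 1.2]
gripper_width: 54.8
t 3.3167 pos [ 499.9 -261.9  323.8] rot [-179.9    0.2    4.5] w 54.8 F [-0.  -1.   1.2]
twist 0.006 tool travel(m): before [ 0.0064 -0.0024  0.0268] after twist [ 0.0064 -0.0024  0.0268]
```

View pics/c2.png

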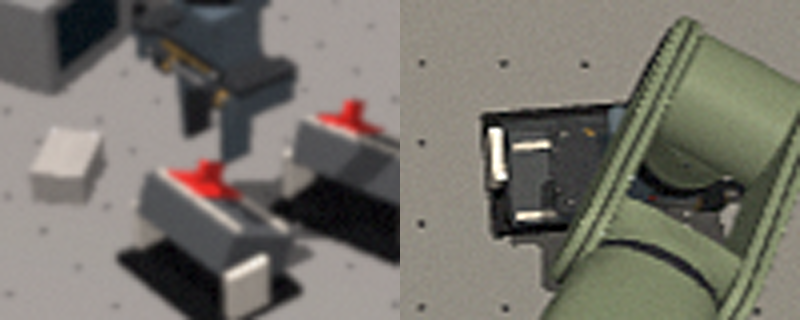

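The scene crop shows the open jaws straddling the red tab (tips at crop (195,135) and (235,160), tab at (208,170)). In the top view the arm hides them. I'll descend and pinch.

```bash
python3 -m handwheel '[{"gripper":60,"travel":[0.005,-0.002,0.01],"twist":0},{"gripper":60,"travel":[0,0,0.01],"twist":0},{"gripper":60,"travel":[0,0,0.007],"twist":0},{"gripper":60,"travel":[0,0,0],"twist":0},{"gripper":60,"travel":[0,0,0],"twist":0}]'; python3 -m handwheel '[{"gripper":0,"travel":[0,0,0],"twist":0},{"gripper":0,"travel":[0,0,0],"twist":0},{"gripper":0,"travel":[0,0,0],"twist":0},{"gripper":0,"travel":[0,0,0],"twist":0},{"gripper":0,"travel":[0,0,0],"twist":0}]' 15
```

```text
time_s: 3.83
ee_pos: [504.7, -259.9, 297.2]
ee_rot: [-180.0, 0.1, 4.5]
force: [-0.2, 0.3, 0.7]
gripper_width: 54.8
time_s: 4.25
ee_pos: [505.0, -259.8, 298.0]
ee_rot: [180.0, -0.0, 4.5]
force: [-0.7, -0.0, -0.2]
gripper_width: 24.3
```

```bash
python3 -m handwheel '[{"gripper":0,"travel":[0,0,0],"twist":0},{"gripper":0,"travel":[0,0,0],"twist":0},{"gripper":0,"travel":[0,0,0],"twist":0},{"gripper":0,"travel":[0,0,0],"twist":0},{"gripper":0,"travel":[0,0,0],"twist":0}]' 15
```

```text
time_s: 4.67
ee_pos: [505.0, -259.7, 297.9]
ee_rot: [180.0, -0.0, 4.5]
force: [0.2, -0.1, 1.3]
gripper_width: 11.9
```

The opening reads 11.9 mm, so the 12 mm tab is pinched. Next I slide it along +y.

```bash
python3 -m handwheel '[{"gripper":0,"travel":[0,-0.015,0],"twist":0},{"gripper":0,"travel":[0,-0.015,0],"twist":0},{"gripper":0,"travel":[0,-0.015,0],"twist":0},{"gripper":0,"travel":[0,-0.01,0],"twist":0},{"gripper":0,"travel":[0,-0.005,0],"twist":0}]' 15;python3 -m handwheel '[{"gripper":0,"travel":[0,-0.003,0],"twist":0},{"gripper":0,"travel":[0,-0.002,0],"twist":0},{"gripper":0,"travel":[0,0,0],"twist":0},{"gripper":0,"travel":[0,0,0],"twist":0}]'
```

```text
time_s: 5.08
ee_pos: [499.8, -198.9, 297.9]
ee_rot: [179.8, 0.1, 4.7]
force: [-3.0, -15.6, -2.1]
gripper_width: 11.9
time_s: 5.42
ee_pos: [499.7, -197.5, 297.9]
ee_rot: [179.4, 0.0, 4.7]
force: [-2.6, -16.7, -1.4]
gripper_width: 11.8
```

The force rose to 16 N at the stop after 62 mm of travel, so the cover is fully open. Next I release, lift and look.

```bash
python3 -m handwheel '[{"gripper":60,"travel":[0,0.003,0],"twist":0},{"gripper":60,"travel":[0,0,0],"twist":0},{"gripper":60,"travel":[0,0,0],"twist":0},{"gripper":60,"travel":[0,0,-0.02],"twist":0},{"gripper":100,"travel":[0,0,-0.04],"twist":0}]';python3 -m handwheel '[{"gripper":100,"travel":[0,-0.04,-0.01],"twist":0.1},{"gripper":100,"travel":[0,-0.04,0],"twist":0.1},{"gripper":100,"travel":[0,-0.04,0],"twist":0.081},{"gripper":100,"travel":[0,-0.04,0],"twist":0},{"gripper":100,"travel":[0,-0.04,0],"twist":0}]';python3 mv.py 564 269 370 -11.7; 
```

```text
time_s: 5.83
ee_pos: [499.0, -196.6, 353.9]
ee_rot: [-179.6, 0.6, 4.5]
force: [0.8, -0.5, 0.4]
gripper_width: 41.9
time_s: 6.25
ee_pos: [518.2, 2.5, 368.1]
ee_rot: [-179.9, -0.0, -11.6]
force: [0.4, -0.3, 0.9]
gripper_width: 75.6
t 6.25 pos [518.2   2.5 368.1] rot [-179.9   -0.   -11.6] w 75.6 F [ 0.4 -0.3  0.9]
twist 0.002 tool travel(m): before [-0.0087 -0.2703 -0.0016] after twist [-0.0092 -0.2702 -0.0016]
```

```bash
python3 -m handwheel '[{"gripper":100,"travel":[-0.001,-0.038,-0.02],"twist":0},{"gripper":100,"travel":[-0.001,-0.038,0],"twist":0},{"gripper":100,"travel":[-0.001,-0.038,0],"twist":0},{"gripper":100,"travel":[-0.001,-0.038,0],"twist":0},{"gripper":100,"travel":[-0.001,-0.038,0],"twist":0}]';python3 -m handwheel '[{"gripper":100,"travel":[-0.001,-0.038,0],"twist":0},{"gripper":100,"travel":[-0.001,-0.036,0],"twist":0},{"gripper":100,"travel":[0,0,0],"twist":0},{"gripper":100,"travel":[0,0,0],"twist":0}]';python3 mv.py 564 269 300 -11.7;python3 - <<'E'
from h import *
ims=[]
T=env.grab_frame("top");s=env.grab_frame("scene")
st=env.state();p=np.array(st["ee_pos"])-[0,0,191]
print(proj(s,p),proj(s,[564,269,163]))
for f,(u,v) in((s,(285,195)),(T,(321,197))):
    ims.append(cv2.resize(f["frame"][v-60:v+60,u-80:u+80,::-1] if f is s else f["frame"][v-30:v+30,u-40:u+40,::-1],(400,300),interpolation=2))
cv2.imwrite("pics/c3.png",np.hstack(ims))
E
```

```text
time_s: 6.67
ee_pos: [551.1, 188.8, 387.2]
ee_rot: [-179.9, 0.0, -11.5]
force: [1.2, 0.1, -0.6]
gripper_width: 91.2
time_s: 7.0
ee_pos: [564.0, 261.4, 386.4]
ee_rot: [180.0, 0.1, -11.4]
force: [-0.1, -0.4, -0.7]
gripper_width: 91.3
t 7.0 pos [564.  261.4 386.4] rot [ 1.80e+02  1.00e-01 -1.14e+01] w 91.3 F [-0.1 -0.4 -0.7]
twist 0.006 tool travel(m): before [-0.0014 -0.0075  0.0864] after twist [-0.0015 -0.0075  0.0864]
[303.78260206 215.64829692] [305.05383505 225.03004016]
```

View pics/c3.png

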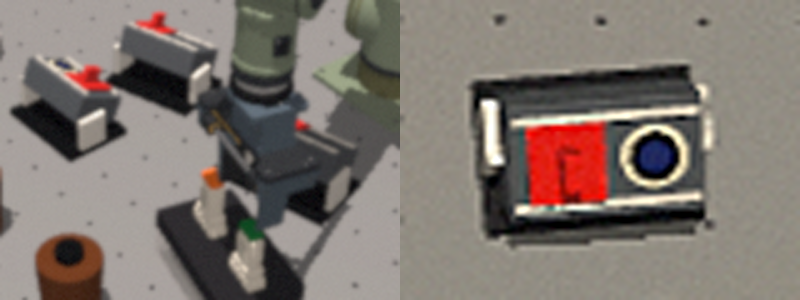

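Right crop: the cover is open and the lens shows at top pixel (332,198). Left crop: the jaws hang above the green cap (250,228). I'll compute the lens position and descend.

```bash
python3 - <<'E'
from h import *
T=env.grab_frame("top");s=env.grab_frame("scene")
print(atz(T,(332,198),88),tri([ray(T,(332,198)),ray(s,(231,161))]))
print([(d["uv"],d["confidence"]) for d in env.pinpoint("top","lens")],[(d["uv"],d["confidence"]) for d in env.pinpoint("scene","lens")])
E
python3 -m handwheel '[{"gripper":100,"travel":[-0.0015,-0.0075,0.02],"twist":0},{"gripper":100,"travel":[0,0,0.02],"twist":0},{"gripper":100,"travel":[0,0,0.02],"twist":0},{"gripper":100,"travel":[0,0,0.02],"twist":0},{"gripper":100,"travel":[0,0,0.006],"twist":0}]';python3 -m handwheel '[{"gripper":100,"travel":[0,0,0],"twist":0.006},{"gripper":30,"travel":[0,0,0],"twist":0},{"gripper":30,"travel":[0,0,0],"twist":0},{"gripper":30,"travel":[0,0,0],"twist":0},{"gripper":30,"travel":[0,0,0],"twist":0}]' 15;python3 -m handwheel '[{"gripper":20,"travel":[0,0,0],"twist":0},{"gripper":20,"travel":[0,0,0],"twist":0},{"gripper":20,"travel":[0,0,0],"twist":0},{"gripper":20,"travel":[0,0,0],"twist":0},{"gripper":20,"travel":[0,0,0],"twist":0}]' 15
```

```text
[ 517.71250978 -265.77438768   88.        ] (array([ 515.14442592, -263.46091166,   90.60980359]), [np.float64(2.7510053190416657), np.float64(2.751005319041738)])
[([331.0, 201.8], 0.92), ([239.5, 249.7], 0.69), ([335.4, 251.3], 0.61)] [([233.0, 158.1], 0.78), ([265.1, 141.6], 0.69), ([317.9, 182.4], 0.59), ([241.0, 164.6], 0.42)]
time_s: 7.72
ee_pos: [563.9, 265.2, 298.2]
ee_rot: [179.8, 0.3, -11.7]
force: [1.2, 0.1, -0.5]
gripper_width: 91.1
time_s: 8.13
ee_pos: [564.9, 266.6, 302.4]
ee_rot: [-179.9, -0.1, -11.9]
force: [-0.1, 0.4, -0.8]
gripper_width: 67.4
time_s: 8.55
ee_pos: [564.9, 267.1, 301.5]
ee_rot: [-179.9, -0.1, -12.0]
force: [0.3, 2.4, -0.5]
gripper_width: 36.9
```

```bash
python3 -m handwheel '[{"gripper":0,"travel":[0,0,0],"twist":0},{"gripper":0,"travel":[0,0,0],"twist":0},{"gripper":0,"travel":[0,0,0],"twist":0},{"gripper":0,"travel":[0,0,-0.008],"twist":0},{"gripper":0,"travel":[0,0,-0.007],"twist":0}]' 15; python3 -m handwheel '[{"gripper":0,"travel":[0,0,0],"twist":0},{"gripper":0,"travel":[-0.003,0,0],"twist":0},{"gripper":0,"travel":[-0.003,0,0],"twist":0},{"gripper":0,"travel":[-0.003,0,0],"twist":0},{"gripper":0,"travel":[0,0,0],"twist":0}]' 12;python3 mv.py 564 269 300 -11.7
```

```text
time_s: 8.97
ee_pos: [564.5, 267.0, 315.2]
ee_rot: [-180.0, 0.1, -11.9]
force: [0.3, 5.0, -4.1]
gripper_width: 36.7
time_s: 9.38
ee_pos: [557.0, 268.8, 316.8]
ee_rot: [-179.8, -0.4, -11.9]
force: [5.2, 4.1, -0.6]
gripper_width: 36.6
t 9.3833 pos [557.  268.8 316.8] rot [-179.8   -0.4  -11.9] w 36.6 F [ 5.2  4.1 -0.6]
twist -0.004 tool travel(m): before [ 0.0067 -0.0016  0.0168] after twist [ 0.0067 -0.0016  0.0168]
```

```bash
python3 -m handwheel '[{"gripper":0,"travel":[-0.004,0,0],"twist":0},{"gripper":0,"travel":[-0.004,0,0],"twist":0},{"gripper":0,"travel":[-0.004,0,0],"twist":0},{"gripper":0,"travel":[-0.004,0,0],"twist":0},{"gripper":0,"travel":[-0.004,0,0],"twist":0}]' 12;python3 -m handwheel '[{"gripper":0,"travel":[0,0,0],"twist":0},{"gripper":0,"travel":[0,0,0],"twist":0}]' 12;python3 - <<'E'
from h import *
st=env.state();p=np.array(st["ee_pos"]);s=env.grab_frame("scene");T=env.grab_frame("top")
u,v=proj(s,p-[0,0,172]).astype(int);print(u,v,proj(T,p-[0,0,172]))
cv2.imwrite("pics/c4.png",cv2.resize(s["frame"][v-30:v+40,u-45:u+45,::-1],None,fx=7,fy=7,interpolation=2))
E
```

```text
time_s: 9.8
ee_pos: [537.9, 273.0, 316.8]
ee_rot: [-179.7, -0.4, -11.9]
force: [7.0, 5.3, -3.5]
gripper_width: 36.7
time_s: 9.97
ee_pos: [537.5, 273.2, 316.8]
ee_rot: [-179.8, -0.3, -11.9]
force: [4.5, 5.3, -1.2]
gripper_width: 36.5
311 226 [182.42665271 188.27927838]
```

View pics/c4.png

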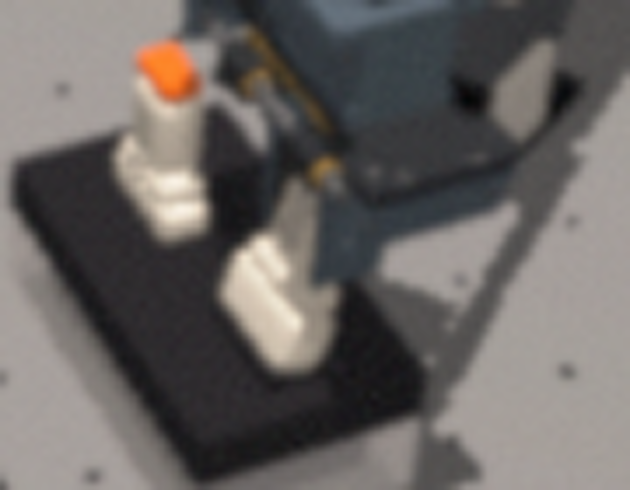

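The scene crop shows the probe leaning with its top towards the robot, which is the intended in-hand pivot. I'll tighten the grip and lift.

```bash
python3 -m handwheel '[{"gripper":0,"travel":[0.0015,0,0],"twist":0},{"gripper":0,"travel":[0,0,0],"twist":0},{"gripper":0,"travel":[0,0,-0.01],"twist":0},{"gripper":0,"travel":[0,0,-0.03],"twist":0},{"gripper":0,"travel":[0,0,-0.04],"twist":0}]' 40;python3 -m handwheel '[{"gripper":0,"travel":[0,0,-0.04],"twist":0},{"gripper":0,"travel":[0,0,-0.02],"twist":0},{"gripper":0,"travel":[0,0,0],"twist":0},{"gripper":0,"travel":[0,0,0],"twist":0}]' 40;python3 - <<'E'
from h import *
st=env.state();p=np.array(st["ee_pos"]);s=env.grab_frame("scene");T=env.grab_frame("top")
u,v=proj(s,p-[0,0,172]).astype(int);print(u,v,proj(T,p-[0,0,172]))
g=p-[0,0,172];yaw=np.radians(st["ee_rot"][2])
im=cv2.resize(s["frame"][v-30:v+40,u-45:u+45,::-1],None,fx=8,fy=8,interpolation=2)
for a,col in((15,(255,0,0)),(25,(0,255,0)),(35,(0,0,255))):
    R=Ro.from_euler('z',yaw).as_matrix()@Ro.from_euler('y',-a,degrees=True).as_matrix()
    q=[(proj(s,R@np.array([x,y,z])+g)-[u-45,v-30])*8 for x,y,z in((13,30,-73),(13,-30,-73),(13,-30,-37),(13,30,-37))]
    cv2.polylines(im,[np.int32(q)],True,col,1)
cv2.imwrite("pics/c5.png",im)
for d in env.trace("scene","probe_green_mid"): print(d["confidence"],d["uv"])
E
```

```text
time_s: 10.48
ee_pos: [536.7, 271.0, 392.4]
ee_rot: [179.4, 0.5, -11.9]
force: [0.7, 0.3, -1.3]
gripper_width: 35.7
time_s: 10.82
ee_pos: [537.4, 271.4, 456.0]
ee_rot: [179.9, -0.0, -11.9]
force: [-0.3, 0.3, -2.8]
gripper_width: 36.1
315 192 [174.52784532 180.40881448]
0.85 [312.2, 204.3]
```

View pics/c5.png

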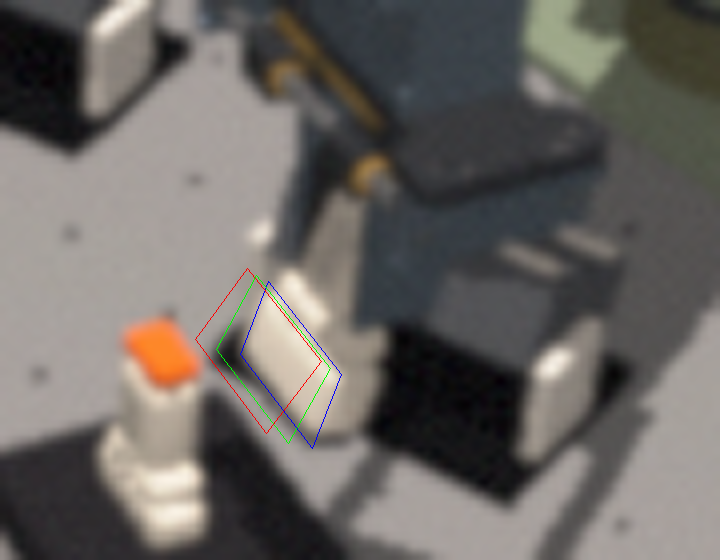

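```bash
cat > tilt.py <<'E'
from h import *
from scipy.optimize import minimize
st=env.state();p=np.array(st["ee_pos"]);s=env.grab_frame("scene")
g=p-[0,0,172];yaw=np.radians(st["ee_rot"][2])
d=env.trace("scene","probe_green_mid")[0];m=d["pixels"].astype(np.float32)
im=s["frame"].astype(int)
u,v=proj(s,g).astype(int);B=8
def sil(q):
    a,dx,dz=q;R=Ro.from_euler('z',yaw).as_matrix()@Ro.from_euler('y',-a,degrees=True).as_matrix()
    M=np.zeros((384*1,512*1),np.float32);L=np.zeros((80*B,80*B),np.uint8)
    for wy,z0,z1 in((30,0,36),(24,36,48)):
        c=np.array([(proj(s,R@np.array([x+dx,y,z-73+dz])+g)-[u-40,v-40]+.5)*B for x in(-13,13) for y in(-wy,wy) for z in(z0,z1)],np.float32)
        cv2.fillConvexPoly(L,np.int32(cv2.convexHull(c)[:,0]),255)
    return cv2.resize(L,(80,80),interpolation=cv2.INTER_AREA)/255.
mm=m[v-40:v+40,u-40:u+40]
rows=np.arange(80)[:,None]
best=[]
w=np.ones((80,80));w[:int(40+6)]=0   # below fingertips only
for a in range(0,46,3):
    r=min(((np.abs(sil((a,dx,dz))-mm)*w).sum(),dx,dz) for dx in range(-8,9,2) for dz in range(-8,9,2));best.append((a,round(r[0],1),r[1],r[2]))
print(d["confidence"],*best,sep="\n")
E
python3 tilt.py
```

```text
0.78
(0, np.float64(106.9), 8, -6)
(3, np.float64(78.4), 8, -6)
(6, np.float64(54.7), 8, -2)
(9, np.float64(35.4), 8, 0)
(12, np.float64(27.4), 8, 2)
(15, np.float64(28.0), 6, 2)
(18, np.float64(28.3), 4, 4)
(21, np.float64(28.7), 0, 2)
(24, np.float64(30.1), -2, 2)
(27, np.float64(32.0), -4, 2)
(30, np.float64(32.4), -8, 2)
(33, np.float64(35.3), -8, 4)
(36, np.float64(44.8), -8, 4)
(39, np.float64(54.6), -8, 6)
(42, np.float64(65.0), -8, 6)
(45, np.float64(74.8), -8, 8)
```

```bash
python3 -m handwheel '[{"gripper":0,"travel":[0,0,0],"twist":-0.096},{"gripper":0,"travel":[0,0,0],"twist":-0.096},{"gripper":0,"travel":[0,0,0],"twist":-0.096},{"gripper":0,"travel":[0,0,0],"twist":0},{"gripper":0,"travel":[0,0,0],"twist":0}]'; python3 mv.py 457 -269 440 4.6
```

```text
time_s: 11.48
ee_pos: [537.8, 272.1, 455.0]
ee_rot: [179.9, 0.1, 4.4]
force: [0.1, 0.1, -2.0]
gripper_width: 35.8
t 11.4833 pos [537.8 272.1 455. ] rot [1.799e+02 1.000e-01 4.400e+00] w 35.8 F [ 0.1  0.1 -2. ]
twist -0.003 tool travel(m): before [-0.1223  0.5333  0.0158] after twist [-0.1239  0.5329  0.0158]
```

```bash
python3 -m handwheel '[{"gripper":0,"travel":[-0.004,0.018,0],"twist":0},{"gripper":0,"travel":[-0.007,0.030,0],"twist":0},{"gripper":0,"travel":[-0.008,0.035,0],"twist":0},{"gripper":0,"travel":[-0.008,0.035,0],"twist":0},{"gripper":0,"travel":[-0.008,0.035,0],"twist":0}]'; python3 -m handwheel '[{"gripper":0,"travel":[-0.008,0.035,0],"twist":0},{"gripper":0,"travel":[-0.008,0.035,0],"twist":0},{"gripper":0,"travel":[-0.008,0.035,0],"twist":0},{"gripper":0,"travel":[-0.008,0.035,0],"twist":0},{"gripper":0,"travel":[-0.008,0.035,0],"twist":0}]';python3 -m handwheel '[{"gripper":0,"travel":[-0.008,0.035,0],"twist":0},{"gripper":0,"travel":[-0.008,0.035,0],"twist":0},{"gripper":0,"travel":[-0.008,0.035,0],"twist":0},{"gripper":0,"travel":[-0.008,0.035,0],"twist":0},{"gripper":0,"travel":[-0.008,0.035,0],"twist":0}]';python3 mv.py 457 -269 400 4.6
```

```text
time_s: 11.9
ee_pos: [514.5, 115.6, 455.6]
ee_rot: [180.0, 0.1, 4.5]
force: [0.6, -0.4, -1.5]
gripper_width: 35.9
time_s: 12.32
ee_pos: [488.4, -62.3, 455.9]
ee_rot: [180.0, 0.0, 4.4]
force: [0.4, -0.6, -1.9]
gripper_width: 35.9
time_s: 12.73
ee_pos: [462.5, -240.1, 455.9]
ee_rot: [-180.0, 0.0, 4.4]
force: [-0.2, 0.7, -2.3]
gripper_width: 36.0
t 12.7333 pos [ 462.5 -240.1  455.9] rot [-180.     0.     4.4] w 36.0 F [-0.2  0.7 -2.3]
twist -0.003 tool travel(m): before [-0.0077  0.0284  0.0559] after twist [-0.0078  0.0284  0.0559]
```

```bash
python3 -m handwheel '[{"gripper":0,"travel":[-0.004,0.015,0],"twist":-0.003},{"gripper":0,"travel":[-0.003,0.010,0.01],"twist":0},{"gripper":0,"travel":[0,0,0.018],"twist":0},{"gripper":0,"travel":[0,0,0.018],"twist":0},{"gripper":0,"travel":[0,0,0.009],"twist":0}]'; python3 -m handwheel '[{"gripper":0,"travel":[0,0,0],"twist":0},{"gripper":0,"travel":[0,0,0],"twist":0},{"gripper":0,"travel":[0,0,0],"twist":0}]';python3 mv.py 457 -269 400 4.6;python3 tilt.py;python3 - <<'E'
from h import *
st=env.state();g=np.array(st["ee_pos"])-[0,0,172];s=env.grab_frame("scene");u,v=250,135
im=cv2.resize(s["frame"][v-35:v+40,u-50:u+50,::-1],None,fx=8,fy=8,interpolation=2)
P=lambda q:tuple(np.int32((proj(s,q)-[u-50,v-35]+.5)*8))
Rl=Ro.from_euler('z',.08).as_matrix()@Ro.from_euler('y',-25,degrees=True).as_matrix();L=np.array([517,-264.5,88.5])
cv2.line(im,P(L),P(L+Rl@[0,0,80]),(0,255,255),1)
R=Ro.from_euler('z',np.radians(st["ee_rot"][2])).as_matrix()@Ro.from_euler('y',-22.5,degrees=True).as_matrix()
for z in(0,36):cv2.polylines(im,[np.array([P(R@np.array([x-1,y,z-72])+g) for x,y in((13,30),(13,-30),(-13,-30),(-13,30))])],True,(0,255,0),1)
cv2.imwrite("pics/c6.png",im)
print("face in lens",Rl.T@(R@np.array([-1,0,-72])+g-L))
for d in env.pinpoint("scene","probe_green_face"):print(d, proj(s,R@np.array([-1,0,-72])+g))
E
```

```text
time_s: 13.15
ee_pos: [457.6, -263.3, 398.1]
ee_rot: [-179.8, 0.2, 4.7]
force: [-0.1, 0.9, -1.7]
gripper_width: 36.0
time_s: 13.4
ee_pos: [458.7, -263.6, 402.0]
ee_rot: [179.9, -0.1, 4.8]
force: [-0.4, 0.7, -1.1]
gripper_width: 36.0
t 13.4 pos [ 458.7 -263.6  402. ] rot [ 1.799e+02 -1.000e-01  4.800e+00] w 36.0 F [-0.4  0.7 -1.1]
twist 0.003 tool travel(m): before [-0.0021  0.0052  0.002 ] after twist [-0.0021  0.0052  0.002 ]
0.66
(0, np.float64(193.4), -8, 8)
(3, np.float64(198.7), -8, 8)
(6, np.float64(202.9), -8, 8)
(9, np.float64(206.7), -8, 8)
(12, np.float64(210.6), -8, 8)
(15, np.float64(212.7), -8, 8)
(18, np.float64(215.6), -8, 8)
(21, np.float64(216.9), -8, 8)
(24, np.float64(218.1), 8, 8)
(27, np.float64(216.4), 6, 8)
(30, np.float64(213.9), 8, 8)
(33, np.float64(211.5), 8, 8)
(36, np.float64(209.1), 8, 8)
(39, np.float64(203.7), 8, 8)
(42, np.float64(199.6), 8, 8)
(45, np.float64(193.9), 8, 8)
face in lens [ 3.10623932  5.54745287 81.17526721]
{'uv': [237.3, 141.5], 'confidence': 0.61} [236.28558438 143.86996863]
{'uv': [227.9, 160.8], 'confidence': 0.43} [236.28558438 143.86996863]
```

View pics/c6.png

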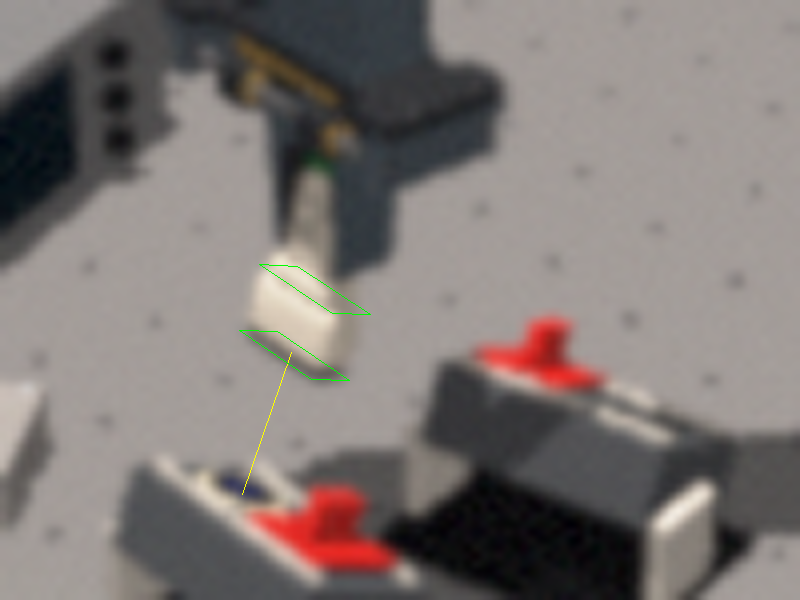

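```bash
cat > t2.py <<'E'
from h import *
st=env.state();g=np.array(st["ee_pos"])-[0,0,172];yaw=np.radians(st["ee_rot"][2])
fs=[env.grab_frame("scene") for _ in range(4)];s=fs[0];I=np.mean([f["frame"].astype(float) for f in fs],0)
u,v=np.int32(proj(s,g));B=8;C=I[v-30:v+50,u-40:u+40]
for d in env.trace("scene","probe_green_mid"):print(d["uv"],d["confidence"])
def pts(q,L):
    a,dx,dz=q;R=Ro.from_euler('z',yaw).as_matrix()@Ro.from_euler('y',-a,degrees=True).as_matrix()
    return np.array([proj(s,R@np.array([x+dx,y,z-73+dz])+g)-[u-40,v-30]+.5 for x,y,z in L])
box=lambda wx,wy,z0,z1:[(x,y,z) for x in(-wx,wx) for y in(-wy,wy) for z in(z0,z1)]
def sil(q):
    L=np.zeros((640,640),np.uint8)
    for b in(box(13,30,0,36),box(13,24,36,48)):cv2.fillConvexPoly(L,np.int32(cv2.convexHull(np.float32(pts(q,b)*B))[:,0]),255)
    return cv2.resize(L,(80,80),interpolation=cv2.INTER_AREA)/255.
mn=C.min(2);bg=C[60:70,10:20].mean();print("bg",bg, "max",mn[30:60,30:50].max())
# local contrast edges: score = mean gradient magnitude along silhouette border
gm=cv2.GaussianBlur(mn.astype(np.float32),(0,0),.7);gx=cv2.Sobel(gm,5,1,0);gy=cv2.Sobel(gm,5,0,1);G=np.hypot(gx,gy)
G[:36]=0
sat=C.max(2)-C.min(2)
gc=(C[:,:,1]-np.maximum(C[:,:,0],C[:,:,2])>20).astype(float);gc[40:]=0
if gc.sum():ys,xs=np.nonzero(gc);print("green px",len(xs),xs.mean(),ys.mean())
rows=[]
for a in range(6,36,3):
    best=None
    for dx in range(-9,10,3):
        for dz in range(-6,7,2):
            S=sil((a,dx,dz)).astype(np.float32);sx=cv2.Sobel(S,5,1,0);sy=cv2.Sobel(S,5,0,1)
            n=np.hypot(sx,sy);sc=(n*G)[36:].sum()/n[36:].sum()
            if best is None or sc>best[0]:best=(sc,dx,dz)
    cap=pts((a,best[1],best[2]),[(0,0,102)])[0]
    R=Ro.from_euler('z',yaw).as_matrix()@Ro.from_euler('y',-a,degrees=True).as_matrix()
    print(a,round(float(best[0]),1),best[1:],"cap",cap.round(1),"face-g",(R@np.array([best[1],0,best[2]-73])).round(1))
im=cv2.resize(C[:,:,::-1].clip(0,255).astype(np.uint8),(640,640),interpolation=2)
im=cv2.convertScaleAbs(im,alpha=1.3,beta=-40)
cv2.imwrite("pics/c7.png",im[40:560,60:600])
E
python3 t2.py
```

```text
[237.3, 140.6] 0.53
bg 125.09083333333334 max 206.25
green px 2 38.5 23.0
6 94.7 (9, 6) cap [39.5 23.3] face-g [ 15.9   1.3 -65.7]
9 94.6 (6, 6) cap [40.5 23. ] face-g [ 16.4   1.4 -65.2]
12 95.1 (3, 6) cap [41.4 22.8] face-g [ 16.8   1.4 -64.9]
15 95.6 (0, 6) cap [42.4 22.6] face-g [ 17.3   1.4 -64.7]
18 94.7 (-3, 6) cap [43.3 22.6] face-g [ 17.8   1.5 -64.6]
21 93.8 (-6, 6) cap [44.2 22.7] face-g [ 18.3   1.5 -64.7]
24 93.5 (-6, 6) cap [44.5 22.8] face-g [ 21.7   1.8 -63.6]
27 93.0 (-9, 6) cap [45.3 23. ] face-g [ 22.3   1.9 -63.8]
30 92.2 (-9, 6) cap [45.6 23.2] face-g [ 25.6   2.1 -62.5]
33 87.8 (-9, 6) cap [45.9 23.4] face-g [ 28.8   2.4 -61.1]
```

View pics/c7.png

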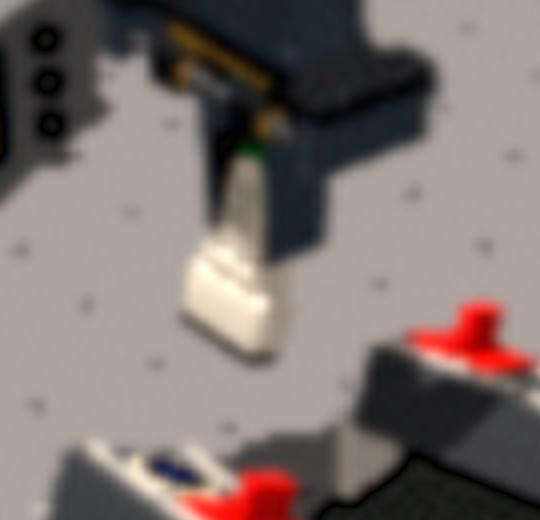

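```bash
cat > t3.py <<'E'
exec(open('t2.py').read().split('# local')[0])
mnc=C.mean(2)
def edge(r,lo,hi,sg=1):
    x=np.arange(lo,hi);d=np.diff(mnc[r,lo:hi+1])*sg;d=np.clip(d,0,None);return ((x+1)*d).sum()/d.sum()
for nm,rr,lo,hi in(("handle",range(25,33),33,41),("head",range(38,45),25,34)):
    e=[edge(r,lo,hi) for r in rr];k=np.polyfit([r+.5 for r in rr],e,1);print(nm,np.round(e,1),"slope",k[0].round(3))
# bottom edge: dark->grey, columns
for a in(8,12,16,20,24,28):
    h=pts((a,0,0),[(13,-18,88),(13,-18,52)]);q=pts((a,0,0),[(13,-30,33),(13,-30,3)])
    print(a,"handle",((h[1]-h[0])[0]/(h[1]-h[0])[1]).round(3),"head",((q[1]-q[0])[0]/(q[1]-q[0])[1]).round(3),h.round(1).tolist(),q.round(1).tolist())
E
python3 t3.py
```

```text
[240.2, 139.5] 0.45
bg 125.1275 max 210.75
handle [36.9 36.7 36.4 36.2 35.9 35.7 35.8 35.8] slope -0.169
head [31.2 31.2 31.2 31.  30.9 31.6 32.4] slope 0.143
8 handle -0.094 head -0.091 [[35.7, 26.4], [35.0, 34.6]] [[32.8, 37.7], [32.2, 44.3]]
12 handle -0.152 head -0.15 [[36.0, 26.2], [34.7, 34.5]] [[32.3, 37.6], [31.3, 44.3]]
16 handle -0.21 head -0.207 [[36.2, 25.9], [34.5, 34.3]] [[31.8, 37.5], [30.4, 44.2]]
20 handle -0.266 head -0.264 [[36.5, 25.7], [34.2, 34.1]] [[31.3, 37.3], [29.5, 44.1]]
24 handle -0.323 head -0.321 [[36.7, 25.5], [34.0, 33.9]] [[30.8, 37.0], [28.6, 43.9]]
28 handle -0.38 head -0.378 [[37.0, 25.3], [33.8, 33.6]] [[30.4, 36.8], [27.8, 43.6]]
```

Edge slopes give a lean of about 15–20°, against 25° wanted and 13.5° as the limit. There is plenty of time, so I'll go back and press the head's lower part against the tank's far rim to add about 7°.

```bash
python3 -m handwheel '[{"gripper":0,"travel":[0,0,-0.03],"twist":0},{"gripper":0,"travel":[0,0,-0.03],"twist":0.096},{"gripper":0,"travel":[0,0,0],"twist":0.096},{"gripper":0,"travel":[0,0,0],"twist":0.096},{"gripper":0,"travel":[0,0,0],"twist":0}]' 40; python3 mv.py 642 253 455 -11.7
```

```text
time_s: 14.52
ee_pos: [458.2, -263.8, 461.7]
ee_rot: [180.0, -0.1, -11.8]
force: [0.3, -0.5, -1.9]
gripper_width: 35.6
t 14.5167 pos [ 458.2 -263.8  461.7] rot [ 1.80e+02 -1.00e-01 -1.18e+01] w 35.6 F [ 0.3 -0.5 -1.9]
twist -0.003 tool travel(m): before [ 0.0738 -0.5436  0.0065] after twist [ 0.0751 -0.5434  0.0065]
```

```bash
python3 -m handwheel '[{"gripper":0,"travel":[0.003,-0.020,0],"twist":0},{"gripper":0,"travel":[0.005,-0.033,0],"twist":0},{"gripper":0,"travel":[0.005,-0.035,0],"twist":0},{"gripper":0,"travel":[0.005,-0.035,0],"twist":0},{"gripper":0,"travel":[0.005,-0.035,0],"twist":0}]'; python3 -m handwheel '[{"gripper":0,"travel":[0.005,-0.035,0],"twist":0},{"gripper":0,"travel":[0.005,-0.035,0],"twist":0},{"gripper":0,"travel":[0.005,-0.035,0],"twist":0},{"gripper":0,"travel":[0.005,-0.035,0],"twist":0},{"gripper":0,"travel":[0.005,-0.035,0],"twist":0}]';python3 -m handwheel '[{"gripper":0,"travel":[0.005,-0.035,0],"twist":0},{"gripper":0,"travel":[0.005,-0.035,0],"twist":0},{"gripper":0,"travel":[0.005,-0.035,0],"twist":0},{"gripper":0,"travel":[0.005,-0.035,0],"twist":0},{"gripper":0,"travel":[0.005,-0.035,0],"twist":0}]';python3 -m handwheel '[{"gripper":0,"travel":[0.002,-0.020,0],"twist":0},{"gripper":0,"travel":[0,0,0],"twist":0},{"gripper":0,"travel":[0,0,0],"twist":0}]';python3 mv.py 642 253 304 -11.7
```

```text
time_s: 14.93
ee_pos: [513.2, -112.5, 460.7]
ee_rot: [180.0, 0.0, -11.6]
force: [0.8, -0.7, -2.3]
gripper_width: 36.0
time_s: 15.35
ee_pos: [573.4, 54.2, 460.7]
ee_rot: [180.0, 0.0, -11.6]
force: [-0.6, -0.1, -2.3]
gripper_width: 35.8
time_s: 15.77
ee_pos: [633.6, 220.4, 460.4]
ee_rot: [180.0, 0.1, -11.6]
force: [0.8, -0.9, -1.3]
gripper_width: 35.6
time_s: 16.02
ee_pos: [639.5, 238.9, 459.7]
ee_rot: [179.9, 0.1, -11.5]
force: [-0.9, -0.1, -1.5]
gripper_width: 36.2
t 16.0167 pos [639.5 238.9 459.7] rot [ 1.799e+02  1.000e-01 -1.150e+01] w 36.2 F [-0.9 -0.1 -1.5]
twist 0.003 tool travel(m): before [-0.     -0.0146  0.1556] after twist [-1.000e-04 -1.460e-02  1.556e-01]
```

```bash
python3 -m handwheel '[{"gripper":0,"travel":[0.01,-0.014,0.03],"twist":0.003},{"gripper":0,"travel":[0,0,0.04],"twist":0},{"gripper":0,"travel":[0,0,0.04],"twist":0},{"gripper":0,"travel":[0,0,0.03],"twist":0},{"gripper":0,"travel":[0,0,0.015],"twist":0}]' 40;python3 -m handwheel '[{"gripper":0,"travel":[0,0,0],"twist":0},{"gripper":0,"travel":[-0.008,0,0],"twist":0},{"gripper":0,"travel":[-0.006,0,0],"twist":0},{"gripper":0,"travel":[0,0,0],"twist":0},{"gripper":0,"travel":[0,0,0],"twist":0}]' 15
python3 - <<'E'
from h import *
p=env.state()["ee_pos"];q=Ro.from_euler('z',.205).as_matrix()@(np.array(p)-[552.4,215.3,0]);print("tank frame",q,"e",q[0]-60)
E
```

```text
time_s: 16.43
ee_pos: [650.5, 247.4, 300.9]
ee_rot: [179.7, 0.4, -11.9]
force: [0.3, -0.2, -1.7]
gripper_width: 36.0
time_s: 16.85
ee_pos: [638.0, 252.4, 308.5]
ee_rot: [-179.9, -0.2, -11.9]
force: [-0.9, 1.2, -2.2]
gripper_width: 35.9
tank frame [ 76.24962086  53.79707668 308.52555449] e 16.24962086382463
```

```bash
python3 -m handwheel '[{"gripper":0,"travel":[-0.005,0,0],"twist":0},{"gripper":0,"travel":[-0.005,0,0],"twist":0},{"gripper":0,"travel":[-0.004,0,0],"twist":0},{"gripper":0,"travel":[0,0,0],"twist":0},{"gripper":0,"travel":[0,0,0],"twist":0}]' 15;for i in 1 ; do python3 -m handwheel '[{"gripper":0,"travel":[-0.002,0,0],"twist":0},{"gripper":0,"travel":[0,0,0],"twist":0},{"gripper":0,"travel":[0,0,0],"twist":0}]'; python3 -m handwheel '[{"gripper":0,"travel":[-0.002,0,0],"twist":0},{"gripper":0,"travel":[0,0,0],"twist":0},{"gripper":0,"travel":[0,0,0],"twist":0}]';  done
```

```text
time_s: 17.27
ee_pos: [624.3, 255.4, 306.3]
ee_rot: [180.0, -0.0, -11.9]
force: [-0.3, -0.3, -1.3]
gripper_width: 35.9
time_s: 17.52
ee_pos: [622.6, 255.6, 306.0]
ee_rot: [180.0, -0.0, -11.9]
force: [0.3, 0.2, -1.4]
gripper_width: 35.7
time_s: 17.77
ee_pos: [620.6, 256.1, 306.1]
ee_rot: [180.0, 0.0, -11.9]
force: [-0.5, 0.0, -1.4]
gripper_width: 36.1
```

```bash
python3 -m handwheel '[{"gripper":0,"travel":[-0.002,0,0],"twist":0},{"gripper":0,"travel":[0,0,0],"twist":0},{"gripper":0,"travel":[0,0,0],"twist":0}]' 15;python3 -m handwheel '[{"gripper":0,"travel":[-0.002,0,0],"twist":0},{"gripper":0,"travel":[0,0,0],"twist":0},{"gripper":0,"travel":[0,0,0],"twist":0}]'; python3 -m handwheel '[{"gripper":0,"travel":[-0.002,0,0],"twist":0},{"gripper":0,"travel":[0,0,0],"twist":0},{"gripper":0,"travel":[0,0,0],"twist":0}]'
```

```text
time_s: 18.02
ee_pos: [618.6, 256.5, 306.1]
ee_rot: [180.0, -0.0, -11.9]
force: [0.8, 0.1, -2.7]
gripper_width: 36.2
time_s: 18.27
ee_pos: [616.6, 256.9, 306.1]
ee_rot: [180.0, -0.0, -11.9]
force: [-0.6, 0.3, -1.8]
gripper_width: 35.9
time_s: 18.52
ee_pos: [615.1, 257.2, 306.3]
ee_rot: [-180.0, -0.1, -11.9]
force: [2.2, -0.6, -2.3]
gripper_width: 35.9
```

```bash
python3 -m handwheel '[{"gripper":0,"travel":[-0.003,0,0],"twist":0},{"gripper":0,"travel":[-0.003,0,0],"twist":0},{"gripper":0,"travel":[0,0,0],"twist":0},{"gripper":0,"travel":[0,0,0],"twist":0}]' 12;python3 -m handwheel '[{"gripper":0,"travel":[0.015,0,0],"twist":0},{"gripper":0,"travel":[0.01,0,0],"twist":0},{"gripper":0,"travel":[0,0,-0.04],"twist":0},{"gripper":0,"travel":[0,0,-0.04],"twist":0},{"gripper":0,"travel":[0,0,-0.04],"twist":0}]' 40;python3 -m handwheel '[{"gripper":0,"travel":[0,0,-0.03],"twist":0},{"gripper":0,"travel":[0,0,0],"twist":-0.096},{"gripper":0,"travel":[0,0,0],"twist":-0.096},{"gripper":0,"travel":[0,0,0],"twist":-0.096},{"gripper":0,"travel":[0,0,0],"twist":0}]';python3 mv.py 457 -269 455 4.6
```

```text
time_s: 18.85
ee_pos: [608.9, 258.6, 306.4]
ee_rot: [-180.0, -0.1, -11.9]
force: [3.9, -1.1, -2.3]
gripper_width: 35.8
time_s: 19.27
ee_pos: [633.1, 253.3, 426.2]
ee_rot: [179.9, 0.3, -12.0]
force: [0.5, 0.8, -1.7]
gripper_width: 35.8
time_s: 19.68
ee_pos: [633.0, 253.4, 455.8]
ee_rot: [-180.0, 0.2, 4.7]
force: [-1.5, 0.2, -1.6]
gripper_width: 36.1
t 19.6833 pos [633.  253.4 455.8] rot [-180.     0.2    4.7] w 36.1 F [-1.5  0.2 -1.6]
twist 0.001 tool travel(m): before [-0.2178  0.5064  0.0012] after twist [-0.2173  0.5066  0.0012]
```

```bash
python3 -m handwheel '[{"gripper":0,"travel":[-0.008,0.018,0],"twist":0},{"gripper":0,"travel":[-0.014,0.031,0],"twist":0},{"gripper":0,"travel":[-0.015,0.034,0],"twist":0},{"gripper":0,"travel":[-0.015,0.034,0],"twist":0},{"gripper":0,"travel":[-0.015,0.034,0],"twist":0}]'; python3 -m handwheel '[{"gripper":0,"travel":[-0.015,0.034,0],"twist":0},{"gripper":0,"travel":[-0.015,0.034,0],"twist":0},{"gripper":0,"travel":[-0.015,0.034,0],"twist":0},{"gripper":0,"travel":[-0.015,0.034,0],"twist":0},{"gripper":0,"travel":[-0.015,0.034,0],"twist":0}]';python3 -m handwheel '[{"gripper":0,"travel":[-0.015,0.034,0],"twist":0},{"gripper":0,"travel":[-0.015,0.034,0],"twist":0},{"gripper":0,"travel":[-0.015,0.034,0],"twist":0},{"gripper":0,"travel":[-0.015,0.034,0],"twist":0},{"gripper":0,"travel":[-0.012,0.028,0],"twist":0}]';python3 -m handwheel '[{"gripper":0,"travel":[-0.006,0.015,0],"twist":0},{"gripper":0,"travel":[0,0,0],"twist":0},{"gripper":0,"travel":[0,0,0],"twist":0}]';python3 mv.py 455 -269 400 4.6
```

```text
time_s: 20.1
ee_pos: [577.6, 96.4, 455.6]
ee_rot: [-180.0, 0.1, 4.4]
force: [0.6, -1.3, -1.2]
gripper_width: 35.6
time_s: 20.52
ee_pos: [516.2, -79.2, 456.0]
ee_rot: [-179.9, 0.1, 4.4]
force: [1.3, 0.7, -1.3]
gripper_width: 35.9
time_s: 20.93
ee_pos: [457.3, -249.0, 456.0]
ee_rot: [-180.0, 0.1, 4.3]
force: [0.9, 0.7, -1.9]
gripper_width: 35.6
time_s: 21.18
ee_pos: [453.5, -263.0, 455.8]
ee_rot: [-179.9, 0.0, 4.3]
force: [0.4, 0.5, -1.5]
gripper_width: 35.9
t 21.1833 pos [ 453.5 -263.   455.8] rot [-179.9    0.     4.3] w 35.9 F [ 0.4  0.5 -1.5]
twist -0.004 tool travel(m): before [0.0011 0.0062 0.0558] after twist [0.0011 0.0062 0.0558]
```

```bash
python3 -m handwheel '[{"gripper":0,"travel":[0.001,0.006,0.01],"twist":-0.004},{"gripper":0,"travel":[0,0,0.018],"twist":0},{"gripper":0,"travel":[0,0,0.018],"twist":0},{"gripper":0,"travel":[0,0,0.009],"twist":0},{"gripper":0,"travel":[0,0,0],"twist":0}]' 40; python3 -m handwheel '[{"gripper":0,"travel":[0,0,0],"twist":0},{"gripper":0,"travel":[0,0,0],"twist":0},{"gripper":0,"travel":[0,0,0],"twist":0}]';python3 t2.py; python3 t3.py | sed -n 3,4p; python3 - <<'E'
from h import *
st=env.state();print(st["ee_pos"],st["ee_rot"]);g=np.array(st["ee_pos"])-[0,0,172];s=env.grab_frame("scene");u,v=250,140
im=cv2.resize(s["frame"][v-35:v+40,u-50:u+50,::-1],None,fx=8,fy=8,interpolation=2)
P=lambda q:tuple(np.int32((proj(s,q)-[u-50,v-35]+.5)*8))
Rl=Ro.from_euler('z',.08).as_matrix()@Ro.from_euler('y',-25,degrees=True).as_matrix();L=np.array([517,-264.5,88.5])
cv2.line(im,P(L),P(L+Rl@[0,0,80]),(0,255,255),1)
R=Ro.from_euler('z',np.radians(st["ee_rot"][2])).as_matrix()@Ro.from_euler('y',-25,degrees=True).as_matrix()
for z in(0,36):cv2.polylines(im,[np.array([P(R@np.array([x-1,y,z-71])+g) for x,y in((13,30),(13,-30),(-13,-30),(-13,30))])],True,(0,255,0),1)
cv2.imwrite("pics/c8.png",im)
print("face in lens",Rl.T@(R@np.array([-1,0,-71])+g-L),"alt",Rl.T@(R@np.array([-3,0,-67])+g-L))
E
```

```text
time_s: 21.6
ee_pos: [455.3, -267.4, 398.4]
ee_rot: [-179.8, 0.3, 4.9]
force: [-0.4, -0.1, -2.0]
gripper_width: 35.9
time_s: 21.85
ee_pos: [455.8, -268.4, 402.3]
ee_rot: [179.9, -0.1, 4.8]
force: [0.2, 0.9, -2.1]
gripper_width: 35.9
[237.2, 139.4] 0.5
[243.1, 166.7] 0.26
bg 129.85833333333332 max 213.25
green px 2 38.5 23.0
6 99.8 (9, 6) cap [39.4 23.6] face-g [ 15.9   1.3 -65.7]
9 103.8 (9, 6) cap [39.8 23.4] face-g [ 19.3   1.6 -64.8]
12 104.8 (9, 6) cap [40.2 23.2] face-g [ 22.7   1.9 -63.7]
15 104.8 (6, 6) cap [41.1 23. ] face-g [ 23.1   1.9 -63.2]
18 106.2 (3, 6) cap [42.1 22.9] face-g [ 23.5   2.  -62.8]
21 105.8 (3, 6) cap [42.4 22.9] face-g [ 26.7   2.3 -61.5]
24 108.5 (0, 6) cap [43.3 22.9] face-g [ 27.2   2.3 -61.2]
27 107.4 (-3, 6) cap [44.2 23.1] face-g [ 27.6   2.3 -61.1]
30 108.4 (-3, 6) cap [44.5 23.2] face-g [ 30.8   2.6 -59.5]
33 107.0 (-6, 6) cap [45.3 23.5] face-g [ 31.3   2.6 -59.5]
handle [36.8 36.7 36.3 36.1 35.7 35.5 35.8 35.8] slope -0.174
head [30.5 30.1 30.  30.  29.8 30.  31.1] slope 0.056
[ 455.35975603 -268.50710375  401.20844778] [ 1.79992846e+02 -3.91808907e-03  4.79547812e+00]
face in lens [ 2.48919532  1.03925089 82.62755579] alt [ 0.48921702  1.02630041 86.62754567]
```

View pics/c8.png

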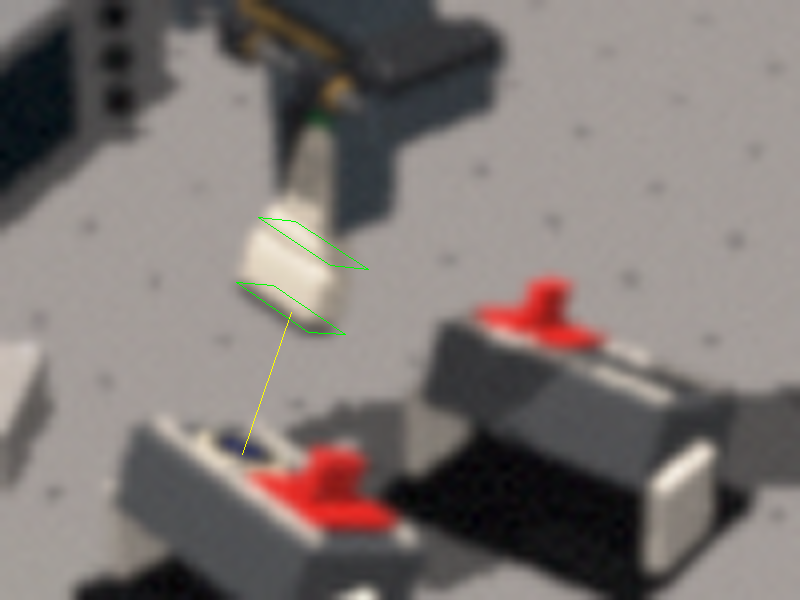

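The tilt fit now peaks near 24–30°. The picture shows the face about 80 mm out above the lens (240,443), on the drawn axis. The remaining 1-pixel offset is the same for the lens and the probe. I'll settle and hand in.

```bash
python3 -m handwheel '[{"gripper":0,"travel":[0,0,0.002],"twist":0},{"gripper":0,"travel":[0,0,0],"twist":0},{"gripper":0,"travel":[0,0,0],"twist":0},{"gripper":0,"travel":[0,0,0],"twist":0},{"gripper":0,"travel":[0,0,0],"twist":0}]' 40; python3 -m handwheel '[{"gripper":0,"travel":[0,0,0],"twist":0},{"gripper":0,"travel":[0,0,0],"twist":0},{"gripper":0,"travel":[0,0,0],"twist":0}]' 40; python3 -c "
from workcell import env
s=env.state();print(s['qvel'],s['ee_pos'],s['gripper_width']);print(env.job_done())"
```

```text
time_s: 22.82
ee_pos: [455.4, -268.5, 399.1]
ee_rot: [180.0, -0.0, 4.8]
force: [0.1, -0.9, -2.3]
gripper_width: 35.8
time_s: 23.07
ee_pos: [455.4, -268.5, 399.2]
ee_rot: [180.0, -0.0, 4.8]
force: [-0.5, -0.6, -2.4]
gripper_width: 36.1
[-8.67292098e-05 -2.45941390e-02 -1.35013374e-02  2.36143392e-03
 -1.06004703e-02  9.13883516e-02] [ 455.38622648 -268.46650302  399.19287446] 36.07026043859158
the job is handed in; nothing more can be done
None
```

I handed the job in at about 23 s, with the cover open and the green-capped probe held still in front of the lens. No verdict was reported.

- **Cover:** I pinched the tab and slid it 62 mm until it hit the stop at about 16 N. A later picture showed the lens uncovered.
- **Getting the lean:** The hand tool can only turn about its own vertical axis, so I could not lean the gripper. Instead I gripped the handle across its wide side and pivoted the probe in the grip. I pushed it first against its slot, then against the tank's far rim. I then clamped it at 40 N and carried it to the lens.
- **Last checks:** By the model, the sensing face is about 81 mm out and within about 3 mm of the optical axis each way. The wide side is within about 1° of the camera's long side. The gripper opening read 36 mm, the arm was still, and the force matched the probe's own weight.
- **What disagreed:**
  - **First tilt:** the estimates after the first pivot ranged from 15° to 22° against the 25° wanted, which is why I did the second pivot at the rim.
  - **Final tilt:** the outline fit is shallow, with its best values at 24–30°. The handle-edge slope barely changed between the two pivots, so it does not confirm the correction.
  - **Position offset:** the probe and lens both sit 1 to 1.5 pixels off the model, in the same direction. I took that as camera calibration error.

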